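Comb the scalded chopsticks into a row

TASK

The six chopsticks scattered in the draining tray have just been scalded and are too hot to touch: take the wooden noodle rake by its handle and comb them up against either short end of the tray, so that all six lie flat on the tray floor, side by side, closed up and parallel to that end. Then stand the rake back on its pegs on the counter beside the tray, its head clear of the tray, and let go. Neither the gripper nor the arm may touch the chopsticks, and the kettle, jar, mug and filter cap stay where they are.

Things in the scene. Friction and masses are not known exactly. Their poses are not given: they have to be found in the camera images.
- tray: Metal draining tray that does not slide: outside 360 (its x) by 510 mm (its y), 18 mm high; walls and floor 5 mm thick, so 350 by 500 mm inside, walls standing 13 mm above the floor. Origin: centre of its underside, on the counter; x across it (roughly away from the robot), y along it (roughly to the robot's left), z up. Its short ends are the walls at y = -250 and +250 mm (inner faces).
- chopstick1: One of six like bamboo chopsticks, 220 mm long, 8 mm square, one end tapered over 40 mm; 14 g, does not roll. Origin: its centre, 4 mm above what it lies on; x along its length. At the start they lie in the tray uncrossed, 30 to 70 mm apart along the tray's y, each at its own angle within 0.7 rad of the tray's x, with 60 mm or more bare at the tray's +y end.
- chopstick2: One of six like bamboo chopsticks, 220 mm long, 8 mm square, one end tapered over 40 mm; 14 g, does not roll. Origin: its centre, 4 mm above what it lies on; x along its length. At the start they lie in the tray uncrossed, 30 to 70 mm apart along the tray's y, each at its own angle within 0.7 rad of the tray's x, with 60 mm or more bare at the tray's +y end.
- chopstick3: One of six like bamboo chopsticks, 220 mm long, 8 mm square, one end tapered over 40 mm; 14 g, does not roll. Origin: its centre, 4 mm above what it lies on; x along its length. At the start they lie in the tray uncrossed, 30 to 70 mm apart along the tray's y, each at its own angle within 0.7 rad of the tray's x, with 60 mm or more bare at the tray's +y end.
- chopstick4: One of six like bamboo chopsticks, 220 mm long, 8 mm square, one end tapered over 40 mm; 14 g, does not roll. Origin: its centre, 4 mm above what it lies on; x along its length. At the start they lie in the tray uncrossed, 30 to 70 mm apart along the tray's y, each at its own angle within 0.7 rad of the tray's x, with 60 mm or more bare at the tray's +y end.
- chopstick5: One of six like bamboo chopsticks, 220 mm long, 8 mm square, one end tapered over 40 mm; 14 g, does not roll. Origin: its centre, 4 mm above what it lies on; x along its length. At the start they lie in the tray uncrossed, 30 to 70 mm apart along the tray's y, each at its own angle within 0.7 rad of the tray's x, with 60 mm or more bare at the tray's +y end.
- chopstick6: One of six like bamboo chopsticks, 220 mm long, 8 mm square, one end tapered over 40 mm; 14 g, does not roll. Origin: its centre, 4 mm above what it lies on; x along its length. At the start they lie in the tray uncrossed, 30 to 70 mm apart along the tray's y, each at its own angle within 0.7 rad of the tray's x, with 60 mm or more bare at the tray's +y end.
- rake: Wooden noodle rake, 0.10 to 0.17 kg, standing level on its pegs right of the tray, handle toward the robot. Flat head 130 (its x) by 56 mm (y), 12 mm thick; below it two rows (y = -20, +20 mm) of five 8 mm pegs, 26 mm apart along x (-52 to 52 mm). Origin: centre of the head, mid-thickness, 46 mm above the peg tips; x from handle to head, z up.
- rake_grip (a point): Good place to hold the rake: on the axis of its handle, 105 mm from the head's centre (x = -105 mm), 46 mm above the peg tips; axes as the rake's. The handle is straight and level, 18 mm wide, 16 mm thick, from x = -65 to -223 mm, free at both sides and above. The rake balances about 40 mm from the head's centre, towards the handle.
- kettle: Bystander: squat aluminium kettle, 195 mm across and 195 mm high with its handle, spout along its x; origin at the centre of its underside.
- jar: Bystander: glass jar with a wire-latched lid, 96 mm across, 145 mm high; origin at the centre of its underside.
- mug: Bystander: white enamel mug, 84 mm across, 80 mm high, standing on a bamboo coaster; origin at the centre of its underside.
- filter_cap: Bystander: black plastic coffee-filter cap, 72 mm across, 26 mm high with its knob, lying on a bamboo coaster; origin at the centre of its underside.
There are look-alikes about, which are no part of the job. What is shaped like the chopstick4 but green is not meant. What is shaped like the chopstick2 but black is not meant.

How it is judged:
On the way, in this order (a step that is already met when the one before it is completed fails the run):
1. the rake is lifted off the counter in the gripper (height (world z) of rake above 0.065 m and contact force between the fingers and rake above 1 N), for 0.2 s.
2. all six chopsticks are combed flat and parallel against one short end of the tray, the rake still held (angle between the x axis of each of chopstick1, chopstick2, chopstick3, chopstick4, chopstick5, chopstick6 and the x axis of tray, either way round below 0.1 rad and z of each of chopstick1, chopstick2, chopstick3, chopstick4, chopstick5, chopstick6 in the frame of tray below 0.0125 m and (y of each of chopstick1, chopstick2, chopstick3, chopstick4, chopstick5, chopstick6 in the frame of tray above 0.18 m or y of each of chopstick1, chopstick2, chopstick3, chopstick4, chopstick5, chopstick6 in the frame of tray below -0.18 m) and contact force between the fingers and rake above 1 N), for 0.2 s.
At the end, for the whole second after the job is handed in: All six chopsticks lie flat on the tray floor, within 0.10 rad of parallel to its short ends, their centres within 70 mm of the same end wall; the rake stands level (0.08 rad) on the counter, head centre over 285 mm along or 250 mm across from the tray's centre; all at rest (angle between the x axis of each of chopstick1, chopstick2, chopstick3, chopstick4, chopstick5, chopstick6 and the x axis of tray, either way round below 0.1 rad and z of each of chopstick1, chopstick2, chopstick3, chopstick4, chopstick5, chopstick6 in the frame of tray below 0.0125 m and (y of each of chopstick1, chopstick2, chopstick3, chopstick4, chopstick5, chopstick6 in the frame of tray above 0.18 m or y of each of chopstick1, chopstick2, chopstick3, chopstick4, chopstick5, chopstick6 in the frame of tray below -0.18 m) and angle between rake's own z axis and vertical below 0.08 rad and height (world z) of rake between 0.042 and 0.05 m and (y of rake in the frame of tray below -0.285 m or y of rake in the frame of tray above 0.285 m or x of rake in the frame of tray above 0.25 m or x of rake in the frame of tray below -0.25 m) and linear speed of each of chopstick1, chopstick2, chopstick3, chopstick4, chopstick5, chopstick6, rake below 0.02 m/s); the robot touches nothing.
It fails at once if the gripper or arm touches a chopstick (contact force between any of the fingers, the arm and chopstick1 above 0.2 N or contact force between any of the fingers, the arm and chopstick2 above 0.2 N or contact force between any of the fingers, the arm and chopstick3 above 0.2 N or contact force between any of the fingers, the arm and chopstick4 above 0.2 N or contact force between any of the fingers, the arm and chopstick5 above 0.2 N or contact force between any of the fingers, the arm and chopstick6 above 0.2 N).
It fails at once if a bystander is disturbed (distance of any of kettle, jar, mug, filter_cap from where it was at the start of the episode above 0.015 m).
It also fails if it takes over 61 s, if anything falls off the work surface, if the arm or the gripper's body presses on something with over 40 N, if the wrist force passes 120 N, or if a joint passes its speed limit or range.

ROBOT

A 6-joint arm with a two-finger parallel gripper is mounted at the origin on the work surface. World frame = base frame: x ahead of the robot, y to its left, z up, the work surface at z = 0. Lengths are in m, angles in rad, forces in N, time in s.
With the tool pointing down it reaches from about 0.35 to 0.85 m from the base axis. Payload 8.1 kg.
Tool frame: the origin (TCP) lies on the mounting face of the last link; the fingertips stand 186 mm ahead of it and the grasp point (between the pads) lies 167 mm ahead of it; z points along the fingers, y is the line along which they close (so a half turn about z gives the same grasp; the last joint's range is limited). The gripper opens to 93 mm and grips with 3 to 60 N. Pads are 15 mm wide; open, the fingers measure 128 mm over their backs; the gripper's body (75 mm by 188 mm) begins 65 mm behind the grasp point.
Start: joints at [1.143, 0.13, 1.488, -0, 1.523, -0.085], TCP at [0.202, 0.565, 0.405] pointing down, gripper open.
Joint ranges: [-2.96, 2.96], [-0.89, 2.26], [0.02, 2.5], [-1.34, 4.48], [0, 2.73], [-2.66, 2.66]. Speed limits (rad/s): [2.39, 2.39, 2.79, 3.14, 3.14, 3.14].

INTERFACE

Orientations are given as a rotation vector (axis times angle).
In Python, from plant import read_state, read_camera, camera_params, close_job gives the robot as it stands. The module is installed in compiled form; this text tells all that it offers.
- The arm moves only by the tool servo_tool, never from a script. Its argument "increments" is a list of rows, each an object with "slide": the shift along the tool's x, y, z in mm, a list of three; "dr": the turn, a rotation vector about the tool's x, y, z in rad, a list of three; "jaw": the closure, from 0 (fully open) to 1 (shut). In form: [{"slide": [x, y, z], "dr": [ax, ay, az], "jaw": jaw}, ...]. A call has 1 to 20 rows; each row is the pose to reach, as a shift and turn from the pose commanded when the call began, along the tool's axes at that moment; what a row does not reach only later rows make up. A row lasts 1/10 s, in which the tool goes at most 50 mm and 8.59 degrees, less where a joint would pass 70% of its speed; a pose out of reach is approached as far as the arm can. A call with a gripper value outside its range is refused whole. The fingers move at their own pace and stop on an object; "force" is the grip in N (left out, the last holds). Time passes only in rows, so rows that repeat a pose let the fingers close. It gives the time, the measured TCP pose, the force, the opening and the grip force at its end, in the units of the state.
- read_state(): the state, without advancing time (a new reading comes with each control period).
- read_camera(name): name is "scene" or "top"; returns (picture, depth): 400x640x3 uint8, red, green, blue; 400x640 float32, m along the optical axis (not along the pixel's ray), 0 where there is no reading.
- camera_params(name): a dict with "fx", "fy", "cx", "cy" (pixels), "rvec" (rotation vector, rad) and "tvec" (3), from world to camera coordinates, as OpenCV has them. Camera axes: x right, y down, z forward; pixel columns grow to the right and rows downward; lengths in m; the calibration is good to about 2 mm. A picture is of the moment at which its call begins. camera_params takes no time and is no camera call.
- close_job(): hands the job in; it is judged then, once.
The state is a dict: "t": time; "q": joint angles; "dq": joint speeds; "joint_torque": joint torques, N m; "tool_pos": TCP position; "orientation": TCP orientation; "force": force on the tool from outside, world axes, zero at the start; "wrist_torque": the same for the moment, N m; "opening": finger opening in m; "gripper_force": force on a finger pad.
Only numpy, scipy, OpenCV 4.12 (cv2) and the standard library are available. Lean on these libraries where they do the work, as an engineer would, in place of code of your own. Each camera call takes 0.05 s, during which the arm holds its last target. There are 200 camera calls.

## Working session

There is one attempt and no reset: what is moved stays moved. The work goes in short steps, Python scripts to look and compute and a tool call to move; the robot and the scene stay as the last step left them, time stands still between calls to the robot, and variables do not carry over. Pictures are saved under pics/ and viewed, at most 10 in all, crops included, and the job is handed in when it is done.

Besides the shell and the picture viewer there is one more tool, called after "Request:" by a JSON object that holds its "name" and its "arguments", one argument or row to a line. servo_tool: Moves the arm, as the interface text tells. Its arguments: {"type":"object","properties":{"increments":{"type":"array"},"force":{"type":"number"}},"required":["increments"]}

```bash
mkdir -p pics; cat > h.py <<'E'
import numpy as np, cv2
from scipy.spatial.transform import Rotation as R
from plant import *
def shot(n,f):
    im,d=read_camera(n); cv2.imwrite(f'pics/{f}.png',im[:,:,::-1]); np.save(f'pics/{f}.npy',d); return im,d
def P(n):
    c=camera_params(n); return c,R.from_rotvec(np.ravel(c['rvec'])).as_matrix(),np.ravel(c['tvec'])
def plane(n,u,v,z):
    c,M,t=P(n); r=M.T@np.array([(u-c['cx'])/c['fx'],(v-c['cy'])/c['fy'],1]); o=-M.T@t
    return o+r*(z-o[2])/r[2]
def deproj(n,u,v,d):
    c,M,t=P(n); return M.T@(np.array([(u-c['cx'])/c['fx'],(v-c['cy'])/c['fy'],1])*d-t)
E
python3 - <<'E'
from h import *
shot('top','t0'); shot('scene','s0')
s=read_state(); print(s['t'],s['tool_pos'],R.from_rotvec(s['orientation']).as_matrix().round(3),s['opening'])
for n in('top','scene'):
    c,M,t=P(n); print(c['fx'],(-M.T@t).round(3)); print(M.round(2))
E
```

```text
0.1 [0.20157018 0.56490255 0.40379507] [[-0.942  0.336 -0.001]
 [ 0.336  0.942 -0.002]
 [ 0.    -0.002 -1.   ]] 0.09302906629868943
383.3651916776995 [0.376 0.029 1.425]
[[ 0.   -1.    0.01]
 [-1.   -0.   -0.07]
 [ 0.07 -0.01 -1.  ]]
389.72141210776124 [ 1.155 -0.393  1.097]
[[ 0.52  0.85 -0.02]
 [ 0.66 -0.42 -0.62]
 [-0.54  0.31 -0.78]]
```

View pics/t0.png

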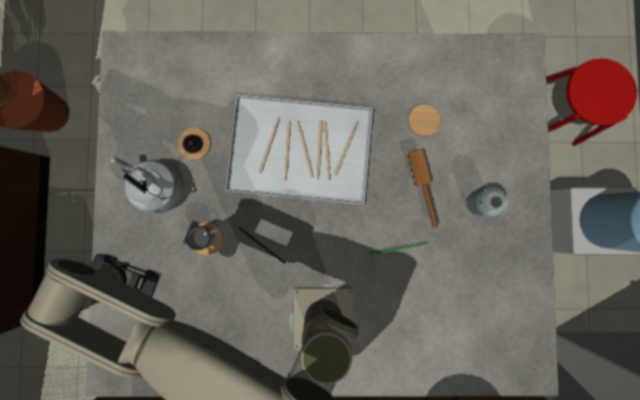

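View pics/s0.png

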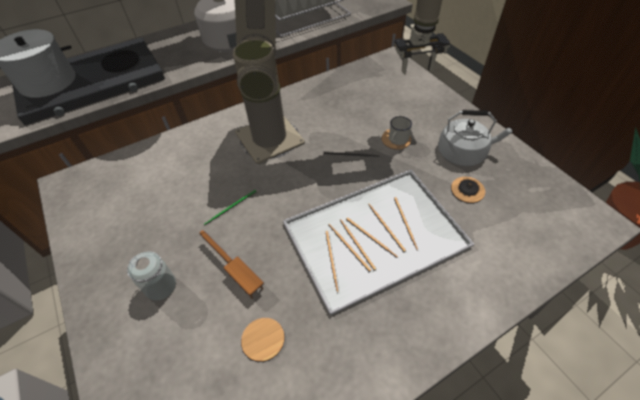

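Top view: tray corners are near (237,96), (373,106), (364,203) and (227,189), with six sticks inside. The rake head is at (419,167) with its handle end at (436,226). Possible mix-ups: the green stick (400,247) and black stick (262,245) look like chopsticks but lie outside the tray. The bamboo coaster (424,120) could pass for the rake, but the rake is the only thing with a handle. Next, a close crop.

```bash
python3 - <<'E'
import cv2
im=cv2.imread('pics/t0.png')[85:240,220:445]
im=cv2.resize(im,(787,542),interpolation=cv2.INTER_CUBIC)
cv2.imwrite('pics/c0.png',im)
E
```

```text
(no output)
```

View pics/c0.png

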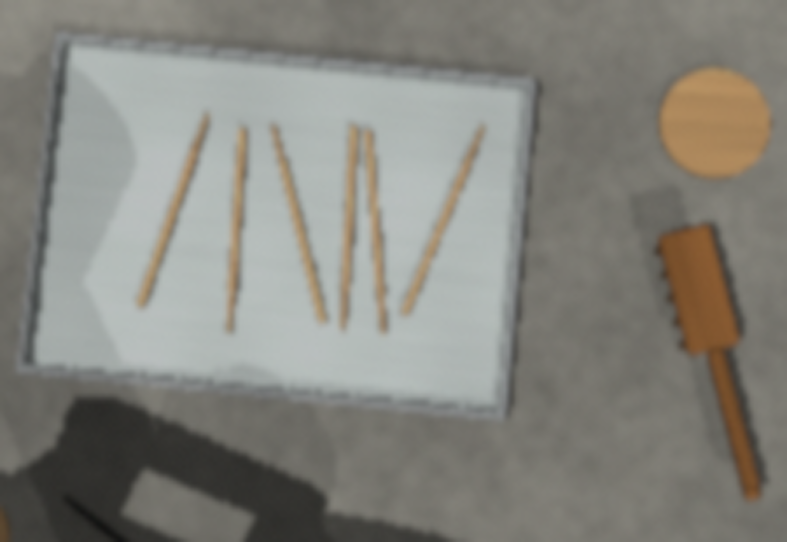

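Crop (×3.5): the rake head has corners (658,236), (712,224), (743,337) and (688,352), and the handle ends at (752,497). Tray rim corners are (60,35), (537,80), (508,415) and (22,370). The sticks are as seen, and the bare strip at +y (left) is about 120 px wide.

```bash
python3 - <<'E'
from h import *
f=lambda p,z: plane('top',220+(p[0]+.5)/3.498-.5,85+(p[1]+.5)/3.498-.5,z)
T=np.array([f(p,.018) for p in[(60,35),(537,80),(508,415),(22,370)]])
print(T.round(3),np.linalg.norm(T-np.roll(T,-1,0),axis=1)); tc=T.mean(0)
vy=(T[0]-T[1]+T[3]-T[2]); vx=T[0]-T[3]+T[1]-T[2]
yaw=(np.arctan2(vy[1],vy[0])-np.pi/2+np.arctan2(vx[1],vx[0]))/2; print('tray',tc,yaw)
H=np.array([f(p,.052) for p in[(658,236),(712,224),(743,337),(688,352)]]);print(H.round(3),np.linalg.norm(H-np.roll(H,-1,0),axis=1))
hc=H.mean(0);he=f((752,497),.054);print('rake',hc,he,np.linalg.norm(he-hc),'yaw',np.arctan2(*(hc-he)[1::-1]))
d=(hc-he)[:2];d/=np.linalg.norm(d);print('grip',hc[:2]-.105*d, np.degrees(np.arctan2(d[1],d[0])))
c,s=np.cos(yaw),np.sin(yaw)
for a,b in[((207,115),(140,305)),((243,127),(230,330)),((274,123),(323,322)),((354,125),(344,327)),((369,128),(385,330)),((483,125),(405,314))]:
    q=[(np.array([[c,s],[-s,c]])@((f(p,.011)-tc)[:2])*1000).round() for p in(a,b)];print(q,np.linalg.norm(q[0]-q[1]))
d=np.load('pics/t0.npy');print(deproj('top',420,167,d[167,420]),deproj('top',434,218,d[218,434]))
E
```

```text
[[ 0.822  0.324  0.018]
 [ 0.776 -0.186  0.018]
 [ 0.418 -0.153  0.018]
 [ 0.464  0.357  0.018]] [0.51197341 0.35956024 0.51208824 0.36024844]
tray [0.61997416 0.08562271 0.018     ] -0.09122202963256863
[[ 0.603 -0.305  0.052]
 [ 0.615 -0.361  0.052]
 [ 0.498 -0.391  0.052]
 [ 0.482 -0.334  0.052]] [0.05767107 0.12119006 0.05913451 0.12382471]
rake [ 0.54957977 -0.34785014  0.052     ] [ 0.33406074 -0.39672586  0.054     ] 0.2210006548993112 yaw 0.2230094447038815
grip [ 0.44717996 -0.37107252] 12.77749997308852
[array([110.,  92.]), array([-100.,  141.])] 215.64090521049107
[array([101.,  52.]), array([-117.,   44.])] 218.14673960433146
[array([108.,  19.]), array([-100.,  -53.])] 220.10906387516167
[array([114., -66.]), array([-103.,  -76.])] 217.23029254687293
[array([113., -82.]), array([-102., -119.])] 218.16049138191818
[array([ 128., -204.]), array([ -83., -139.])] 220.78496325610584
[ 0.5483205  -0.34801977  0.05369269] [ 0.36508207 -0.39490983  0.05456558]
```

```bash
cat >> h.py <<'E'
def go(x,y,z,ang,s=None):  # world TCP target, closing-axis angle deg -> slide mm, dr
    s=s or read_state(); M=R.from_rotvec(s['orientation']).as_matrix()
    a=np.radians(ang); Y=np.array([np.cos(a),np.sin(a),0]); Z=np.array([0,0,-1.]); D=np.c_[np.cross(Y,Z),Y,Z]
    print('slide',((M.T@(np.array([x,y,z])-s['tool_pos']))*1000).round(1),'dr',R.from_matrix(M.T@D).as_rotvec().round(4))
def st():
    s=read_state();M=R.from_rotvec(s['orientation']).as_matrix();print(s['t'],s['tool_pos'].round(4) if hasattr(s['tool_pos'],'round') else s['tool_pos'],'ang',np.degrees(np.arctan2(M[1,1],M[0,1])).round(2),'zaxis',M[:,2].round(4),'F',np.round(s['force'],2),s['opening'],s['gripper_force'],np.round(s['q'],2))
E
python3 - <<'E'
from h import *
for w in[(.40,.30,.40,20),(.46,.05,.38,-30),(.455,-.2,.35,-60),(.447,-.371,.30,-77.2)]: go(*w)
E
```

```text
slide [-275.9 -182.8    4.1] dr [-1.600e-03  6.000e-04  8.789e-01]
slide [-416.5 -398.    24.4] dr [-1.3000e-03  1.4000e-03  1.7515e+00]
slide [-495.8 -635.1   54.8] dr [-1.0000e-03  1.8000e-03  2.2751e+00]
slide [-545.8 -798.8  105.1] dr [-8.0000e-04  2.1000e-03  2.5753e+00]
```

Request:
{"name": "servo_tool", "arguments": {
  "increments": [
    {"slide":[-276,-183,4],"dr":[0,0,0.88],"jaw":0},
    {"slide":[-276,-183,4],"dr":[0,0,0.88],"jaw":0},
    {"slide":[-276,-183,4],"dr":[0,0,0.88],"jaw":0},
    {"slide":[-276,-183,4],"dr":[0,0,0.88],"jaw":0},
    {"slide":[-276,-183,4],"dr":[0,0,0.88],"jaw":0},
    {"slide":[-276,-183,4],"dr":[0,0,0.88],"jaw":0},
    {"slide":[-416,-398,24],"dr":[0,0,1.75],"jaw":0},
    {"slide":[-416,-398,24],"dr":[0,0,1.75],"jaw":0},
    {"slide":[-416,-398,24],"dr":[0,0,1.75],"jaw":0},
    {"slide":[-416,-398,24],"dr":[0,0,1.75],"jaw":0},
    {"slide":[-416,-398,24],"dr":[0,0,1.75],"jaw":0},
    {"slide":[-416,-398,24],"dr":[0,0,1.75],"jaw":0},
    {"slide":[-496,-635,55],"dr":[0,0,2.275],"jaw":0},
    {"slide":[-496,-635,55],"dr":[0,0,2.275],"jaw":0},
    {"slide":[-496,-635,55],"dr":[0,0,2.275],"jaw":0},
    {"slide":[-496,-635,55],"dr":[0,0,2.275],"jaw":0},
    {"slide":[-546,-799,105],"dr":[0,0.002,2.575],"jaw":0},
    {"slide":[-546,-799,105],"dr":[0,0.002,2.575],"jaw":0},
    {"slide":[-546,-799,105],"dr":[0,0.002,2.575],"jaw":0},
    {"slide":[-546,-799,105],"dr":[0,0.002,2.575],"jaw":0}
  ]
}}

```text
t: 2.1
tool_pos: [0.4478, -0.3437, 0.3063]
orientation: [-3.12, -0.35, -0.0]
force: [-0.0, -0.0, 0.1]
opening: 0.0928
gripper_force: 0.0
```

```bash
python3 - <<'E'
from h import *
st(); go(.447,-.371,.30,-77.2); go(.447,-.371,.213,-77.2)
E
```

```text
2.1 [ 0.4478 -0.3437  0.3063] ang -77.21 zaxis [-1.0e-04  1.8e-03 -1.0e+00] F [-0.02 -0.02  0.1 ] 0.09284181286770501 0.0 [-0.75  0.1   1.7   0.    1.34  0.6 ]
slide [-6.8 26.5  6.2] dr [-0.0018 -0.0003 -0.0002]
slide [-6.9 26.6 93.2] dr [-0.0018 -0.0003 -0.0002]
```

Request:
{"name": "servo_tool", "arguments": {
  "increments": [
    {"slide":[0,0,0],"dr":[0,0,0],"jaw":0},
    {"slide":[0,0,0],"dr":[0,0,0],"jaw":0}
  ]
}}

```text
t: 2.3
tool_pos: [0.4478, -0.3425, 0.3058]
orientation: [-3.119, -0.347, 0.002]
force: [-0.4, 0.6, 0.2]
opening: 0.0927
gripper_force: 0.0
```

```bash
python3 - <<'E'
from h import *
st(); go(.447,-.371,.213,-77.2)
shot('scene','s1')
im=cv2.imread('pics/s1.png')[190:340,130:330]; cv2.imwrite('pics/s1c.png',cv2.resize(im,(800,600),interpolation=cv2.INTER_CUBIC))
E
```

```text
2.3 [ 0.4478 -0.3425  0.3058] ang -77.32 zaxis [-0.0017  0.0036 -1.    ] F [-0.41  0.58  0.19] 0.09271414583233706 0.0 [-0.74  0.1   1.7   0.    1.34  0.6 ]
slide [-7.  28.  92.7] dr [-0.0039  0.0009 -0.002 ]
```

View pics/s1c.png

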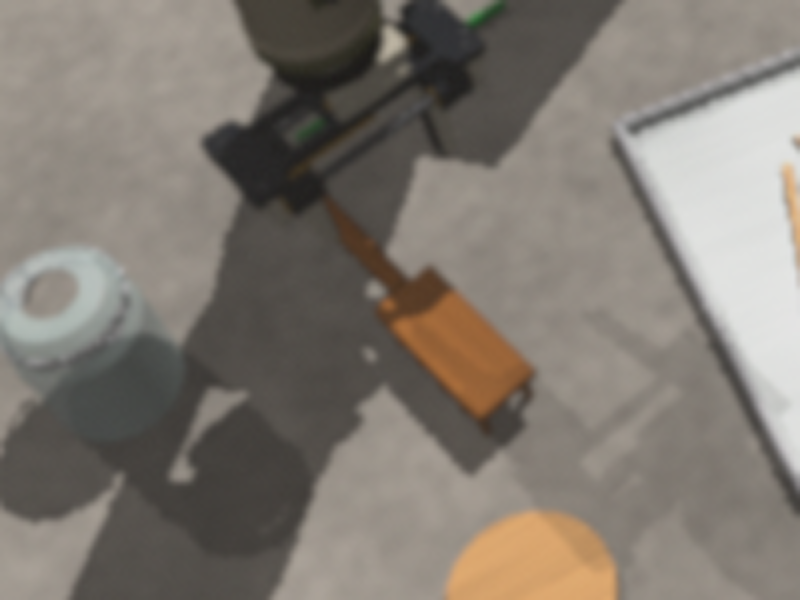

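The gripper hovers over the handle with its fingers on either side, about 28 mm off to the left. The jar at crop (90,340) is well clear. I'll shift across, then descend.

Request:
{"name": "servo_tool", "arguments": {
  "increments": [
    {"slide":[-7,28,0],"dr":[-0.004,0,-0.002],"jaw":0},
    {"slide":[-7,28,20],"dr":[-0.004,0,-0.002],"jaw":0},
    {"slide":[-7,28,40],"dr":[-0.004,0,-0.002],"jaw":0},
    {"slide":[-7,28,60],"dr":[-0.004,0,-0.002],"jaw":0},
    {"slide":[-7,28,75],"dr":[-0.004,0,-0.002],"jaw":0},
    {"slide":[-7,28,86],"dr":[-0.004,0,-0.002],"jaw":0},
    {"slide":[-7,28,92],"dr":[-0.004,0,-0.002],"jaw":0},
    {"slide":[-7,28,92],"dr":[-0.004,0,-0.002],"jaw":0},
    {"slide":[-7,28,92],"dr":[-0.004,0,-0.002],"jaw":0}
  ]
}}

```text
t: 3.25
tool_pos: [0.4482, -0.3706, 0.2159]
orientation: [3.118, 0.354, 0.002]
force: [0.0, 0.0, -0.4]
opening: 0.0929
gripper_force: 0.0
```

```bash
python3 - <<'E'
from h import *
st(); go(.447,-.371,.213,-77.2)
E
```

```text
3.25 [ 0.4482 -0.3706  0.2159] ang -77.05 zaxis [ 0.0018 -0.0031 -1.    ] F [ 0.    0.02 -0.43] 0.09285051635418654 0.0 [-0.78  0.25  1.71 -0.    1.17  0.57]
slide [-1.3  0.1  2.8] dr [ 0.0034 -0.001   0.0025]
```

Request:
{"name": "servo_tool", "arguments": {
  "increments": [
    {"slide":[-1,0,3],"dr":[0.003,0,0],"jaw":0.5},
    {"slide":[-1,0,3],"dr":[0.003,0,0],"jaw":0.8},
    {"slide":[-1,0,3],"dr":[0.003,0,0],"jaw":1},
    {"slide":[-1,0,3],"dr":[0.003,0,0],"jaw":1},
    {"slide":[-1,0,3],"dr":[0.003,0,0],"jaw":1},
    {"slide":[-1,0,3],"dr":[0.003,0,0],"jaw":1},
    {"slide":[-1,0,3],"dr":[0.003,0,0],"jaw":1},
    {"slide":[-1,0,3],"dr":[0.003,0,0],"jaw":1},
    {"slide":[-1,0,3],"dr":[0.003,0,0],"jaw":1},
    {"slide":[-1,0,3],"dr":[0.003,0,0],"jaw":1}
  ],
  "force": 50
}}

```text
t: 4.25
tool_pos: [0.4469, -0.3707, 0.2121]
orientation: [-3.121, -0.354, -0.001]
force: [-0.6, 0.9, 0.9]
opening: 0.0176
gripper_force: 32.4
```

```bash
python3 - <<'E'
from h import *
st()
E
```

```text
4.25 [ 0.4469 -0.3707  0.2121] ang -77.06 zaxis [ 3.e-04  5.e-04 -1.e+00] F [-0.63  0.88  0.91] 0.01758252414777914 32.43261158466339 [-0.78  0.25  1.72  0.    1.17  0.56]
```

```bash
cat >> h.py <<'E'
tc=np.array([.620,.0856]);ty=-.0912
def tw(x,y): c,s=np.cos(ty),np.sin(ty); return tc+np.array([c*x-s*y,s*x+c*y])/1000
E
python3 - <<'E'
from h import *
p=tw(-100,200);print(p)
go(.447,-.371,.36,-77.1); go(.5,-.05,.36,-87); go(*p,.36,-95.2)
E
```

```text
[0.53863031 0.2938762 ]
slide [ 1.000e-01  2.000e-01 -1.479e+02] dr [-0.0004 -0.0004  0.0006]
slide [ 123.6 -300.8 -147.7] dr [-0.0005 -0.0004  0.1734]
slide [ 238.2 -627.3 -147.6] dr [-5.000e-04 -3.000e-04  3.166e-01]
```

Request:
{"name": "servo_tool", "arguments": {
  "increments": [
    {"slide":[0,0,-15],"dr":[0,0,0],"jaw":1},
    {"slide":[0,0,-40],"dr":[0,0,0],"jaw":1},
    {"slide":[0,0,-75],"dr":[0,0,0],"jaw":1},
    {"slide":[0,0,-110],"dr":[0,0,0],"jaw":1},
    {"slide":[5,-12,-140],"dr":[0,0,0.01],"jaw":1},
    {"slide":[15,-36,-148],"dr":[0,0,0.03],"jaw":1},
    {"slide":[29,-70,-148],"dr":[0,0,0.05],"jaw":1},
    {"slide":[45,-110,-148],"dr":[0,0,0.07],"jaw":1},
    {"slide":[62,-150,-148],"dr":[0,0,0.09],"jaw":1},
    {"slide":[78,-190,-148],"dr":[0,0,0.11],"jaw":1},
    {"slide":[95,-230,-148],"dr":[0,0,0.13],"jaw":1},
    {"slide":[111,-270,-148],"dr":[0,0,0.15],"jaw":1},
    {"slide":[126,-310,-148],"dr":[0,0,0.17],"jaw":1},
    {"slide":[141,-350,-148],"dr":[0,0,0.19],"jaw":1},
    {"slide":[155,-390,-148],"dr":[0,0,0.21],"jaw":1},
    {"slide":[169,-430,-148],"dr":[0,0,0.23],"jaw":1},
    {"slide":[183,-470,-148],"dr":[0,0,0.25],"jaw":1},
    {"slide":[197,-510,-148],"dr":[0,0,0.27],"jaw":1},
    {"slide":[211,-550,-148],"dr":[0,0,0.29],"jaw":1},
    {"slide":[224,-588,-148],"dr":[0,0,0.31],"jaw":1}
  ]
}}

```text
t: 6.25
tool_pos: [0.5333, 0.2544, 0.3616]
orientation: [-3.138, 0.133, -0.002]
force: [1.2, 0.1, -1.6]
opening: 0.0175
gripper_force: 50.0
```

```bash
python3 - <<'E'
from h import *
st(); p=tw(-100,200);go(*p,.36,-95.2);go(*p,.262,-95.2)
E
```

```text
6.25 [0.5333 0.2544 0.3616] ang -94.85 zaxis [ 1.1e-03  9.0e-04 -1.0e+00] F [ 1.15  0.1  -1.59] 0.01753796145345205 49.972845911979675 [0.36 0.13 1.57 0.   1.44 2.01]
slide [  2.  -39.8   1.6] dr [-0.001  -0.001   0.0061]
slide [  1.9 -39.7  99.6] dr [-0.001  -0.001   0.0061]
```

Request:
{"name": "servo_tool", "arguments": {
  "increments": [
    {"slide":[1,-20,0],"dr":[0,0,0.006],"jaw":1},
    {"slide":[2,-40,20],"dr":[0,0,0.006],"jaw":1},
    {"slide":[2,-40,50],"dr":[0,0,0.006],"jaw":1},
    {"slide":[2,-40,75],"dr":[0,0,0.006],"jaw":1},
    {"slide":[2,-40,75],"dr":[0,0,0.006],"jaw":1},
    {"slide":[2,-40,75],"dr":[0,0,0.006],"jaw":1}
  ]
}}

```text
t: 6.85
tool_pos: [0.5388, 0.2921, 0.2862]
orientation: [-3.138, 0.142, 0.0]
force: [0.9, 0.0, -0.3]
opening: 0.0175
gripper_force: 50.0
```

```bash
python3 - <<'E'
from h import *
st(); shot('top','t2');shot('scene','s2')
a=cv2.imread('pics/t2.png')[80:215,215:395];b=cv2.imread('pics/s2.png')[165:300,300:480]
cv2.imwrite('pics/c2.png',np.hstack([cv2.resize(x,(400,300),interpolation=cv2.INTER_CUBIC) for x in(a,b)]))
p=tw(-100,200);go(*p,.22,-95.2)
E
```

```text
6.85 [0.5388 0.2921 0.2862] ang -95.17 zaxis [-3.e-04  3.e-04 -1.e+00] F [ 0.92  0.05 -0.29] 0.017455072985441657 49.97424781322479 [0.41 0.25 1.58 0.   1.32 2.07]
slide [-1.4 -1.3 68. ] dr [-0.0021 -0.0031  0.0003]
```

View pics/c2.png

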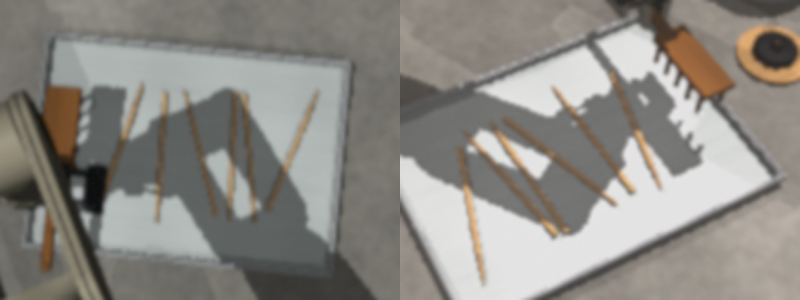

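The rake is held at the +y end (top crop head at about (62,125)), with its pegs over the bare floor and clear of the nearest stick at (125,130). I'll check the head's tilt and position by depth.

```bash
python3 - <<'E'
from h import *
im=cv2.imread('pics/t2.png').astype(int);d=np.load('pics/t2.npy')
B,G,Rr=im[...,0],im[...,1],im[...,2]
m=((Rr-B)>50)&(G<Rr*.72); m[:118]=0;m[156:]=0;m[:,:232]=0;m[:,256:]=0
v,u=np.nonzero(m);P3=np.array([deproj('top',a,b,d[b,a]) for a,b in zip(u,v)])
P3=P3[(P3[:,2]>.1)&(P3[:,2]<.16)]
c,s=np.cos(ty),np.sin(ty);q=(P3[:,:2]-tc)@np.array([[c,-s],[s,c]])
print(len(q),(q.min(0)*1000).round(),(q.max(0)*1000).round(),np.median(P3[:,2]))
A=np.c_[q,np.ones(len(q))];print(np.linalg.lstsq(A,P3[:,2],rcond=None)[0])
h=q[q[:,0]>-.05];r=cv2.minAreaRect((h*1000).astype(np.float32));print(r)
E
```

```text
358 [-39. 173.] [ 63. 223.] 0.12545962387773196
[-0.00561259 -0.01505711  0.12844621]
((11.747905731201172, 198.30718994140625), (101.97199249267578, 50.2707405090332), 0.036099761724472046)
```

Request:
{"name": "servo_tool", "arguments": {
  "increments": [
    {"slide":[-1,-1,20],"dr":[0,0,0],"jaw":1},
    {"slide":[-1,-1,40],"dr":[0,0,0],"jaw":1},
    {"slide":[-1,-1,55],"dr":[0,0,0],"jaw":1},
    {"slide":[-1,-1,63],"dr":[0,0,0],"jaw":1},
    {"slide":[-1,-1,66],"dr":[0,0,0],"jaw":1},
    {"slide":[-1,-1,66],"dr":[0,0,0],"jaw":1},
    {"slide":[-1,-1,66],"dr":[0,0,0],"jaw":1}
  ]
}}

```text
t: 7.65
tool_pos: [0.5385, 0.2935, 0.2205]
orientation: [-3.137, 0.142, -0.003]
force: [-0.1, -0.3, -1.4]
opening: 0.0174
gripper_force: 50.0
```

```bash
python3 - <<'E'
from h import *
st();p=tw(-100,100);go(*p,.2195,-95.2)
E
```

```text
7.65 [0.5385 0.2935 0.2205] ang -95.17 zaxis [ 0.0017  0.0011 -1.    ] F [-0.06 -0.31 -1.42] 0.01737295449055518 49.974151253700256 [0.42 0.32 1.62 0.   1.2  2.08]
slide [-0.  99.6  0.9] dr [-0.0013 -0.0016  0.0005]
```

Request:
{"name": "servo_tool", "arguments": {
  "increments": [
    {"slide":[0,4,1.5],"dr":[0,0,0],"jaw":1},
    {"slide":[0,10,1.5],"dr":[0,0,0],"jaw":1},
    {"slide":[0,16,1.5],"dr":[0,0,0],"jaw":1},
    {"slide":[0,22,1.5],"dr":[0,0,0],"jaw":1},
    {"slide":[0,28,1.5],"dr":[0,0,0],"jaw":1},
    {"slide":[0,34,1.5],"dr":[0,0,0],"jaw":1},
    {"slide":[0,40,1.5],"dr":[0,0,0],"jaw":1},
    {"slide":[0,46,1.5],"dr":[0,0,0],"jaw":1},
    {"slide":[0,52,1.5],"dr":[0,0,0],"jaw":1},
    {"slide":[0,58,1.5],"dr":[0,0,0],"jaw":1},
    {"slide":[0,64,1.5],"dr":[0,0,0],"jaw":1},
    {"slide":[0,70,1.5],"dr":[0,0,0],"jaw":1},
    {"slide":[0,76,1.5],"dr":[0,0,0],"jaw":1},
    {"slide":[0,82,1.5],"dr":[0,0,0],"jaw":1},
    {"slide":[0,88,1.5],"dr":[0,0,0],"jaw":1},
    {"slide":[0,94,1.5],"dr":[0,0,0],"jaw":1},
    {"slide":[0,100,1.5],"dr":[0,0,0],"jaw":1},
    {"slide":[0,106,1.5],"dr":[0,0,0],"jaw":1},
    {"slide":[0,112,1.5],"dr":[0,0,0],"jaw":1},
    {"slide":[0,118,1.5],"dr":[0,0,0],"jaw":1}
  ]
}}

```text
t: 9.65
tool_pos: [0.5274, 0.1753, 0.2179]
orientation: [-3.138, 0.142, -0.0]
force: [-0.3, -0.5, -1.0]
opening: 0.0175
gripper_force: 50.0
```

```bash
python3 - <<'E'
from h import *
st();p=tw(-100,-40);go(*p,.219,-95.2)
shot('top','t3');shot('scene','s3')
a=cv2.imread('pics/t3.png')[80:215,215:395];b=cv2.imread('pics/s3.png')[165:315,280:480]
cv2.imwrite('pics/c3.png',np.hstack([cv2.resize(x,(400,300),interpolation=cv2.INTER_CUBIC) for x in(a,b)]))
E
```

```text
9.65 [0.5274 0.1753 0.2179] ang -95.17 zaxis [ 3.e-04  5.e-04 -1.e+00] F [-0.33 -0.48 -0.97] 0.017472825909212206 49.97447669506073 [0.23 0.18 1.79 0.   1.17 1.89]
slide [  0.3 120.9  -1.2] dr [-0.0005 -0.0002  0.0006]
```

View pics/c3.png

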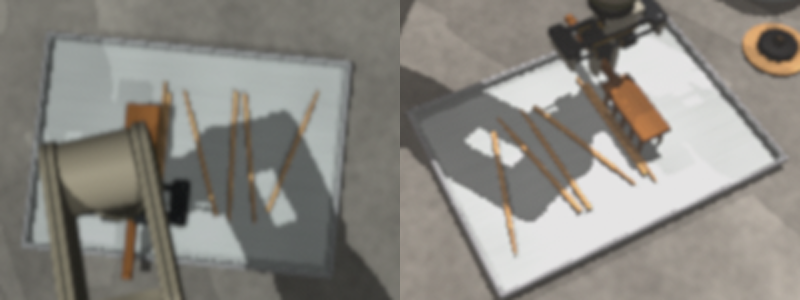

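The first two sticks are flat against the leading pegs (scene crop around (640,160)) and the rest are ahead, undisturbed. The fingers are well above them, so I'll keep combing.

Request:
{"name": "servo_tool", "arguments": {
  "increments": [
    {"slide":[0,4,-0.5],"dr":[0,0,0],"jaw":1},
    {"slide":[0,10,-0.5],"dr":[0,0,0],"jaw":1},
    {"slide":[0,16,-0.5],"dr":[0,0,0],"jaw":1},
    {"slide":[0,22,-0.5],"dr":[0,0,0],"jaw":1},
    {"slide":[0,28,-0.5],"dr":[0,0,0],"jaw":1},
    {"slide":[0,34,-0.5],"dr":[0,0,0],"jaw":1},
    {"slide":[0,40,-0.5],"dr":[0,0,0],"jaw":1},
    {"slide":[0,46,-0.5],"dr":[0,0,0],"jaw":1},
    {"slide":[0,52,-0.5],"dr":[0,0,0],"jaw":1},
    {"slide":[0,58,-0.5],"dr":[0,0,0],"jaw":1},
    {"slide":[0,64,-0.5],"dr":[0,0,0],"jaw":1},
    {"slide":[0,70,-0.5],"dr":[0,0,0],"jaw":1},
    {"slide":[0,76,-0.5],"dr":[0,0,0],"jaw":1},
    {"slide":[0,82,-0.5],"dr":[0,0,0],"jaw":1},
    {"slide":[0,88,-0.5],"dr":[0,0,0],"jaw":1},
    {"slide":[0,94,-0.5],"dr":[0,0,0],"jaw":1},
    {"slide":[0,100,-0.5],"dr":[0,0,0],"jaw":1},
    {"slide":[0,106,-0.5],"dr":[0,0,0],"jaw":1},
    {"slide":[0,112,-0.5],"dr":[0,0,0],"jaw":1},
    {"slide":[0,118,-0.5],"dr":[0,0,0],"jaw":1}
  ]
}}

```text
t: 11.75
tool_pos: [0.5167, 0.0578, 0.2184]
orientation: [-3.138, 0.142, -0.001]
force: [-0.0, 0.5, -0.8]
opening: 0.018
gripper_force: 50.0
```

```bash
python3 - <<'E'
from h import *
st();p=tw(-100,-165);go(*p,.2185,-95.2)
shot('top','t4');shot('scene','s4')
a=cv2.imread('pics/t4.png')[80:215,215:395];b=cv2.imread('pics/s4.png')[165:315,280:480]
cv2.imwrite('pics/c4.png',np.hstack([cv2.resize(x,(400,300),interpolation=cv2.INTER_CUBIC) for x in(a,b)]))
E
```

```text
11.75 [0.5167 0.0578 0.2184] ang -95.17 zaxis [ 4.e-04  5.e-04 -1.e+00] F [-0.01  0.46 -0.77] 0.01795557596775365 49.9761825799942 [0.01 0.09 1.89 0.   1.16 1.67]
slide [  0.2 127.9  -0.2] dr [-0.0006 -0.0003  0.0006]
```

View pics/c4.png

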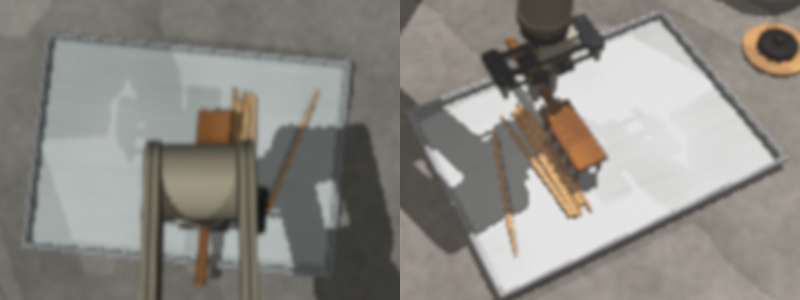

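Five sticks are closed up ahead of the pegs (scene crop about (555,165)). Only the last one, at scene (505,195), is still ahead. Continuing.

Request:
{"name": "servo_tool", "arguments": {
  "increments": [
    {"slide":[0,4,-0.3],"dr":[0,0,0],"jaw":1},
    {"slide":[0,10,-0.3],"dr":[0,0,0],"jaw":1},
    {"slide":[0,16,-0.3],"dr":[0,0,0],"jaw":1},
    {"slide":[0,22,-0.3],"dr":[0,0,0],"jaw":1},
    {"slide":[0,28,-0.3],"dr":[0,0,0],"jaw":1},
    {"slide":[0,34,-0.3],"dr":[0,0,0],"jaw":1},
    {"slide":[0,40,-0.3],"dr":[0,0,0],"jaw":1},
    {"slide":[0,46,-0.3],"dr":[0,0,0],"jaw":1},
    {"slide":[0,52,-0.3],"dr":[0,0,0],"jaw":1},
    {"slide":[0,58,-0.3],"dr":[0,0,0],"jaw":1},
    {"slide":[0,64,-0.3],"dr":[0,0,0],"jaw":1},
    {"slide":[0,70,-0.3],"dr":[0,0,0],"jaw":1},
    {"slide":[0,76,-0.3],"dr":[0,0,0],"jaw":1},
    {"slide":[0,82,-0.3],"dr":[0,0,0],"jaw":1},
    {"slide":[0,88,-0.3],"dr":[0,0,0],"jaw":1},
    {"slide":[0,94,-0.3],"dr":[0,0,0],"jaw":1},
    {"slide":[0,100,-0.3],"dr":[0,0,0],"jaw":1},
    {"slide":[0,106,-0.3],"dr":[0,0,0],"jaw":1},
    {"slide":[0,112,-0.3],"dr":[0,0,0],"jaw":1},
    {"slide":[0,118,-0.3],"dr":[0,0,0],"jaw":1}
  ]
}}

```text
t: 13.85
tool_pos: [0.5061, -0.0598, 0.2185]
orientation: [-3.138, 0.142, -0.0]
force: [-0.0, -0.4, -1.0]
opening: 0.0174
gripper_force: 50.0
```

```bash
python3 - <<'E'
from h import *
st();p=tw(-100,-177);go(*p,.2185,-95.2)
shot('top','t5');shot('scene','s5')
a=cv2.imread('pics/t5.png')[80:215,215:395];b=cv2.imread('pics/s5.png')[190:310,280:440]
cv2.imwrite('pics/c5.png',np.hstack([cv2.resize(x,(400,300),interpolation=cv2.INTER_CUBIC) for x in(a,b)]))
E
```

```text
13.85 [ 0.5061 -0.0598  0.2185] ang -95.17 zaxis [ 2.e-04  5.e-04 -1.e+00] F [-0.03 -0.44 -1.05] 0.017429247476748323 49.97668504714966 [-0.22  0.06  1.92  0.    1.16  1.44]
slide [ 0.2 21.9  0. ] dr [-0.0005 -0.0002  0.0006]
```

View pics/c5.png

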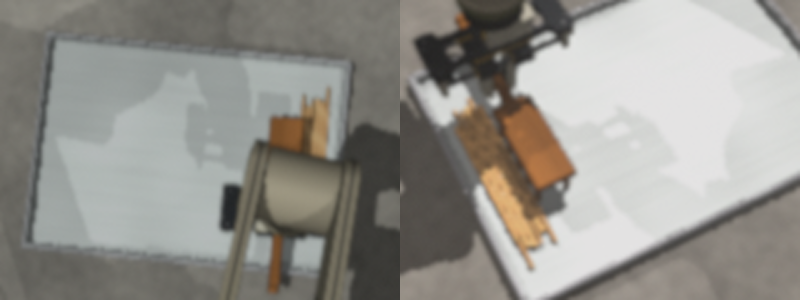

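All six are bundled parallel just short of the −y wall. Last, a slow press against the end while I watch the force.

Request:
{"name": "servo_tool", "arguments": {
  "increments": [
    {"slide":[0,2,0],"dr":[0,0,0],"jaw":1},
    {"slide":[0,5,0],"dr":[0,0,0],"jaw":1},
    {"slide":[0,8,0],"dr":[0,0,0],"jaw":1},
    {"slide":[0,11,0],"dr":[0,0,0],"jaw":1},
    {"slide":[0,14,0],"dr":[0,0,0],"jaw":1},
    {"slide":[0,16,0],"dr":[0,0,0],"jaw":1},
    {"slide":[0,17,0],"dr":[0,0,0],"jaw":1},
    {"slide":[0,18,0],"dr":[0,0,0],"jaw":1},
    {"slide":[0,18,0],"dr":[0,0,0],"jaw":1}
  ]
}}

```text
t: 14.85
tool_pos: [0.5045, -0.0773, 0.2186]
orientation: [-3.138, 0.142, -0.001]
force: [0.5, -0.5, -1.8]
opening: 0.0176
gripper_force: 50.0
```

Request:
{"name": "servo_tool", "arguments": {
  "increments": [
    {"slide":[0,0.5,0],"dr":[0,0,0],"jaw":1},
    {"slide":[0,1,0],"dr":[0,0,0],"jaw":1},
    {"slide":[0,1.5,0],"dr":[0,0,0],"jaw":1},
    {"slide":[0,1.5,0],"dr":[0,0,0],"jaw":1}
  ]
}}

```text
t: 15.25
tool_pos: [0.5044, -0.0786, 0.2185]
orientation: [-3.138, 0.142, -0.001]
force: [1.7, 0.2, -1.9]
opening: 0.0174
gripper_force: 50.0
```

```bash
python3 - <<'E'
from h import *
st();p=tw(-100,-177);go(*p,.2185,-95.2)
E
```

```text
15.25 [ 0.5044 -0.0786  0.2185] ang -95.16 zaxis [ 4.e-04  8.e-04 -1.e+00] F [ 1.67  0.24 -1.86] 0.017426638746357293 49.9812126159668 [-0.26  0.07  1.91  0.    1.16  1.41]
slide [0.1 3.  0. ] dr [-0.0008 -0.0003  0.0006]
```

Request:
{"name": "servo_tool", "arguments": {
  "increments": [
    {"slide":[0,1,0],"dr":[0,0,0],"jaw":1},
    {"slide":[0,2,0],"dr":[0,0,0],"jaw":1},
    {"slide":[0,3,0],"dr":[0,0,0],"jaw":1},
    {"slide":[0,3,0],"dr":[0,0,0],"jaw":1},
    {"slide":[0,3,0],"dr":[0,0,0],"jaw":1}
  ]
}}

```text
t: 15.75
tool_pos: [0.5042, -0.0806, 0.2186]
orientation: [-3.135, 0.14, -0.0]
force: [1.2, 9.6, 0.6]
opening: 0.0176
gripper_force: 50.2
```

```bash
python3 - <<'E'
from h import *
st();p=tw(-100,-177);go(*p,.2185,-95.2)
shot('scene','s6');shot('top','t6')
a=cv2.imread('pics/t6.png')[90:215,335:395];b=cv2.imread('pics/s6.png')[200:310,280:380]
cv2.imwrite('pics/c6.png',np.hstack([cv2.resize(a,(260,540),interpolation=cv2.INTER_CUBIC),cv2.resize(b,(490,540),interpolation=cv2.INTER_CUBIC)]))
E
```

```text
15.75 [ 0.5042 -0.0806  0.2186] ang -95.13 zaxis [ 4.0e-04  2.9e-03 -1.0e+00] F [1.15 9.58 0.63] 0.017587969410861586 50.205498933792114 [-0.26  0.07  1.91  0.    1.16  1.4 ]
slide [0.2 0.9 0.1] dr [-0.003  -0.0002  0.0012]
```

View pics/c6.png

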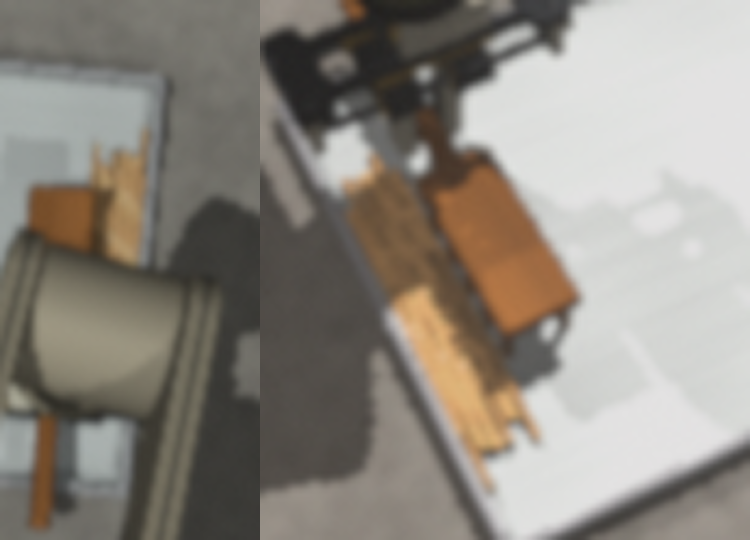

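Pressed home: 9.6 N at rake y ≈ −176 mm, where six 8 mm sticks against the wall should stop it. All six lie closed up and flat along the −y wall (scene crop about (430,310)). I'll back off, lift, and carry the rake back to its old spot.

```bash
python3 - <<'E'
from h import *
go(.447,-.371,.34,-77.1);go(.447,-.371,.24,-77.1)
E
```

```text
slide [ -31.   294.  -122.3] dr [-0.0029 -0.0006 -0.3146]
slide [-31.  294.3 -22.3] dr [-0.0029 -0.0006 -0.3146]
```

Request:
{"name": "servo_tool", "arguments": {
  "increments": [
    {"slide":[0,-2,0],"dr":[0,0,0],"jaw":1},
    {"slide":[0,-6,0],"dr":[0,0,0],"jaw":1},
    {"slide":[0,-12,0],"dr":[0,0,0],"jaw":1},
    {"slide":[0,-15,-10],"dr":[0,0,0],"jaw":1},
    {"slide":[0,-15,-30],"dr":[0,0,0],"jaw":1},
    {"slide":[0,-15,-60],"dr":[0,0,0],"jaw":1},
    {"slide":[0,-15,-90],"dr":[0,0,0],"jaw":1},
    {"slide":[0,-15,-115],"dr":[0,0,0],"jaw":1},
    {"slide":[0,-15,-121],"dr":[0,0,0],"jaw":1},
    {"slide":[0,-15,-121],"dr":[0,0,0],"jaw":1}
  ]
}}

```text
t: 16.85
tool_pos: [0.5058, -0.0668, 0.3409]
orientation: [3.138, -0.142, 0.005]
force: [0.3, 0.3, -1.9]
opening: 0.0173
gripper_force: 50.0
```

```bash
python3 - <<'E'
from h import *
st();go(.447,-.371,.34,-77.1)
E
```

```text
16.85 [ 0.5058 -0.0668  0.3409] ang -95.16 zaxis [ 3.e-03 -3.e-04 -1.e+00] F [ 0.33  0.31 -1.91] 0.017324479229398972 49.97408151626587 [-0.23 -0.08  1.82  0.    1.4   1.43]
slide [-31.2 308.2   0.8] dr [ 0.0005 -0.003  -0.3153]
```

Request:
{"name": "servo_tool", "arguments": {
  "increments": [
    {"slide":[-2,20,0],"dr":[0,0,-0.02],"jaw":1},
    {"slide":[-5,50,0],"dr":[0,0,-0.05],"jaw":1},
    {"slide":[-9,85,0],"dr":[0,0,-0.09],"jaw":1},
    {"slide":[-12,120,0],"dr":[0,0,-0.13],"jaw":1},
    {"slide":[-16,155,0],"dr":[0,0,-0.17],"jaw":1},
    {"slide":[-19,190,0],"dr":[0,0,-0.21],"jaw":1},
    {"slide":[-23,225,0],"dr":[0,0,-0.25],"jaw":1},
    {"slide":[-26,260,0],"dr":[0,0,-0.28],"jaw":1},
    {"slide":[-29,290,0],"dr":[0,0,-0.3],"jaw":1},
    {"slide":[-31,308,10],"dr":[0,0,-0.315],"jaw":1},
    {"slide":[-31,308,40],"dr":[0,0,-0.315],"jaw":1},
    {"slide":[-31,308,75],"dr":[0,0,-0.315],"jaw":1},
    {"slide":[-31,308,100],"dr":[0,0,-0.315],"jaw":1},
    {"slide":[-31,308,112],"dr":[0,0,-0.315],"jaw":1},
    {"slide":[-31,308,112],"dr":[0,0,-0.315],"jaw":1},
    {"slide":[-31,308,112],"dr":[0,0,-0.315],"jaw":1}
  ]
}}

```text
t: 18.45
tool_pos: [0.447, -0.3708, 0.2277]
orientation: [-3.121, -0.353, -0.001]
force: [0.6, 0.2, -1.0]
opening: 0.0169
gripper_force: 50.0
```

```bash
python3 - <<'E'
from h import *
st();go(.447,-.371,.212,-77.1)
im,d=shot('top','t7')
im=im.astype(int);m=((im[...,0]-im[...,2])>50)&(im[...,1]<im[...,0]*.72);m[:140]=0;m[190:]=0;m[:,400:]&=True;m[:,:400]=0;m[:,440:]=0
v,u=np.nonzero(m);P3=np.array([deproj('top',a,b,d[b,a]) for a,b in zip(u,v)]);P3=P3[(P3[:,2]>.05)&(P3[:,2]<.1)]
A=np.c_[P3[:,:2],np.ones(len(P3))];print(len(P3),P3.min(0),P3.max(0),np.linalg.lstsq(A,P3[:,2],rcond=None)[0],np.median(P3[:,2]))
E
```

```text
18.45 [ 0.447  -0.3708  0.2277] ang -77.11 zaxis [ 3.e-04  5.e-04 -1.e+00] F [ 0.6   0.18 -0.97] 0.016938572363827776 49.974085092544556 [-0.78  0.23  1.71  0.    1.2   0.56]
slide [-0.1  0.2 15.7] dr [-0.0004 -0.0004 -0.0002]
481 [ 0.48571778 -0.38235933  0.05899734] [ 0.61249682 -0.30909306  0.07448139] [-0.01031091  0.02643796  0.08166565] 0.06688759950492207
```

Request:
{"name": "servo_tool", "arguments": {
  "increments": [
    {"slide":[0,0,5],"dr":[0,0,0],"jaw":1},
    {"slide":[0,0,9],"dr":[0,0,0],"jaw":1},
    {"slide":[0,0,12],"dr":[0,0,0],"jaw":1},
    {"slide":[0,0,14],"dr":[0,0,0],"jaw":1},
    {"slide":[0,0,15],"dr":[0,0,0],"jaw":1},
    {"slide":[0,0,15.5],"dr":[0,0,0],"jaw":1},
    {"slide":[0,0,15.5],"dr":[0,0,0],"jaw":1}
  ]
}}

```text
t: 19.2
tool_pos: [0.4469, -0.3708, 0.2121]
orientation: [-3.121, -0.352, -0.001]
force: [-0.1, 0.4, -0.1]
opening: 0.0176
gripper_force: 50.0
```

Request:
{"name": "servo_tool", "arguments": {
  "increments": [
    {"slide":[0,0,0],"dr":[0,0,0],"jaw":0.75},
    {"slide":[0,0,0],"dr":[0,0,0],"jaw":0.6},
    {"slide":[0,0,0],"dr":[0,0,0],"jaw":0.4},
    {"slide":[0,0,0],"dr":[0,0,0],"jaw":0.2},
    {"slide":[0,0,0],"dr":[0,0,0],"jaw":0.2},
    {"slide":[0,0,0],"dr":[0,0,0],"jaw":0.2}
  ]
}}

```text
t: 19.8
tool_pos: [0.4469, -0.3707, 0.2119]
orientation: [-3.121, -0.352, -0.001]
force: [0.3, -0.1, 0.2]
opening: 0.0588
gripper_force: 0.0
```

Now straight up, then back over toward the robot and away from the tray so the camera can see.

Request:
{"name": "servo_tool", "arguments": {
  "increments": [
    {"slide":[0,0,-10],"dr":[0,0,0],"jaw":0.2},
    {"slide":[0,0,-35],"dr":[0,0,0],"jaw":0.2},
    {"slide":[0,0,-70],"dr":[0,0,0],"jaw":0.2},
    {"slide":[0,0,-110],"dr":[0,0,0],"jaw":0.2},
    {"slide":[0,0,-150],"dr":[0,0,0],"jaw":0.2},
    {"slide":[-40,0,-180],"dr":[0,0,0],"jaw":0.2},
    {"slide":[-70,0,-190],"dr":[0,0,0],"jaw":0.2},
    {"slide":[-70,0,-190],"dr":[0,0,0],"jaw":0.2},
    {"slide":[-70,0,-190],"dr":[0,0,0],"jaw":0.2}
  ]
}}

```text
t: 20.7
tool_pos: [0.3782, -0.3866, 0.403]
orientation: [3.121, 0.35, 0.003]
force: [0.1, 0.6, 0.4]
opening: 0.0743
gripper_force: 0.0
```

```bash
python3 - <<'E'
from h import *
st();im,d=shot('top','t8');a=cv2.imread('pics/t8.png')
cv2.imwrite('pics/c8.png',cv2.resize(a[85:235,330:530],(800,600),interpolation=cv2.INTER_CUBIC))
im=im.astype(int);m=((im[...,0]-im[...,2])>45)
def pts(m,r0,r1,c0,c1):
    k=np.zeros_like(m);k[r0:r1,c0:c1]=m[r0:r1,c0:c1];v,u=np.nonzero(k);return np.array([deproj('top',a,b,d[b,a]) for a,b in zip(u,v)])
c,s=np.cos(ty),np.sin(ty)
f=lambda p:(p[:,:2]-tc)@np.array([[c,-s],[s,c]])*1000
p=pts(m,90,215,225,375);q=f(p);print('sticks',len(q),np.percentile(q,[1,99],axis=0).round(),np.percentile(p[:,2],[5,50,95,99]));print(cv2.minAreaRect(q.astype(np.float32)))
E
```

```text
20.7 [ 0.3782 -0.3866  0.403 ] ang -77.2 zaxis [ 1.7e-03 -7.0e-04 -1.0e+00] F [0.05 0.62 0.36] 0.07429570765642288 0.0 [-0.89 -0.03  1.66  0.    1.51  0.46]
sticks 661 [[-100. -244.]
 [ 106. -199.]] [0.00775101 0.01269976 0.01761526 0.01932674]
((-75.53958892822266, -190.51473999023438), (97.12139129638672, 381.2602233886719), 69.63553619384766)
```

View pics/c8.png

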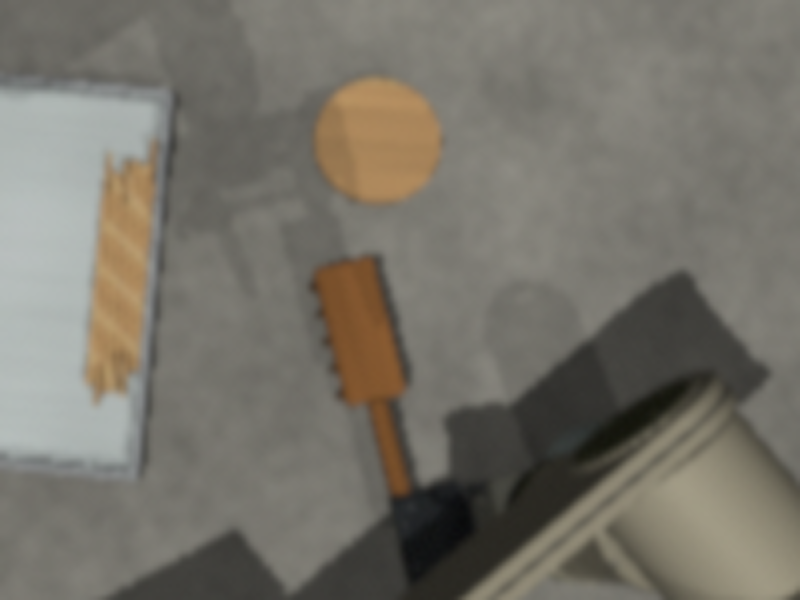

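The six sticks lie as one flat block against the −y wall (crop x 90–155, tray y −244 to −199 mm, tops about 13 mm above the counter). The rake stands on its pegs at (360,330), clear of the tray, and the gripper is free.

```bash
python3 -c "
from plant import *
print(close_job())"
```

```text
the job is handed in; nothing more can be done
None
```

All six chopsticks lie flat, parallel and closed up against the tray's −y end, and the rake is back on its pegs beside the tray and released; I handed the job in at about 21 s, and no verdict came back.

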